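Count out two small dishes and peel a fresh packing tray off the clinging stack

TASK

Put exactly two of the three small petri dishes side by side flat in the stainless steel tray, leaving the third small dish and the large dish where they are. Then peel the top one off the stack of white formed trays: the trays cling together along the edge opposite the pull tab, so raise the tab corner first to tilt the tray while that far edge stays down on the stack, then draw it out towards the tab side and lift it clear without taking the next tray along. Finish while holding it by the tab, level and still, a hand's breadth or two above the bench, centred over the steel tray and touching nothing else: do not put it down or let go.

Things in the scene. Friction and masses are not known exactly. Their poses are not given: they have to be found in the camera images.
- small_dish_1: Small covered petri dish, pale clear plastic, 60 mm across and 14 mm high (grips at 56 mm across, up to 11 mm high), 20 g, standing on the bench. Origin: centre of its underside; z up. Any two of the three small dishes will do.
- small_dish_2: Another small petri dish, 60 mm across, 13 mm high (grips at 56 mm across, up to 10 mm high), origin: centre of its underside.
- small_dish_3: A third small petri dish, the same size as the first, origin: centre of its underside.
- large_dish: Large petri dish, 90 mm across and 14 mm high; a bystander that stays where it is. Origin: centre of its underside.
- steel_tray: Open stainless steel tool tray, fixed to the bench, 206 mm along its x, 150 mm along its y; walls 2 mm thick and 18 mm high, inner floor 2 mm above the bench. Origin: centre of its underside, on the bench; x along its long side, z up.
- tray_stand: The foot of the tray stack, fixed to the bench: dark steel plate 190 x 124 x 6 mm with the lowest white tray fixed on it. Two more trays lie nested on that, at 10 mm pitch; the stack without the tab stands 46 mm high. Origin: centre of the plate's underside; x points from the tab side to the far edge, z up.
- next_tray: The second white tray of the stack, loose, 60 g, 166 mm (x) by 104 mm (y); it must stay in the stack. Its origin is 16 mm above the bench: centre of the underside of its well. On its far edge (+x) two hooked catches, at y = +32 and -32 mm, reach over the top tray's flange by 8 mm with 3 mm of play above it, so a straight lift of the top tray pulls this tray up too.
- top_tray: The top white formed tray, loose, about 50 g: flat flange 166 mm (x) by 104 mm (y), 12 mm wide, 3 mm thick, upper face 13 mm above the origin; shallow well in the middle, open upward. Its origin (centre of the underside of the well) is 26 mm above the bench; axes as tray_stand: x from the tab side to the far edge, z up. Four studs under the flange corners rest on the next tray.
- top_tray_tab (a point): Centre of the top face of the pull tab, in the top tray at (-77, -38, 37) mm. The tab is a white block standing upright on the flange at that corner, 10 mm thick along x, 24 mm wide along y, from 13 to 37 mm above the tray's origin; grip it across its 10 mm, from above, firmly, with the fingertips just above the flange.
- top_tray_far_edge (a point): Middle of the lower edge of the top tray's far edge, in the top tray at (83, 0, 10) mm. The line through it along y is the line to tilt about: tilted up by 0.2 to 0.35 rad (tab side up) about it, and then drawn 15 mm or more along its own -x, the top tray slips out of the catches and can be lifted.
Things that resemble listed ones, but are neither listed nor needed, are in the scene too. What is shaped like the small_dish_1 but purple or yellow is not meant.

How it is judged:
On the way, in this order (a step that is already met when the one before it is completed fails the run):
1. exactly two small dishes stand flat in the steel tray, released (((x of small_dish_2 in the frame of steel_tray between -0.075 and 0.075 m and y of small_dish_2 in the frame of steel_tray between -0.047 and 0.047 m and height (world z) of each of small_dish_2, small_dish_3, small_dish_1 below 0.008 m and angle between each of small_dish_2, small_dish_3's own z axis and vertical below 0.12 rad and linear speed of each of small_dish_2, small_dish_3 below 0.03 m/s and contact force between the fingers and small_dish_2 below 0.05 N and x of small_dish_3 in the frame of steel_tray between -0.075 and 0.075 m and y of small_dish_3 in the frame of steel_tray between -0.047 and 0.047 m and contact force between the fingers and small_dish_3 below 0.05 N and distance of small_dish_1 from where it was at the start of the episode below 0.04 m) or (x of small_dish_1 in the frame of steel_tray between -0.075 and 0.075 m and y of small_dish_1 in the frame of steel_tray between -0.047 and 0.047 m and height (world z) of each of small_dish_1, small_dish_3, small_dish_2 below 0.008 m and angle between each of small_dish_1, small_dish_3's own z axis and vertical below 0.12 rad and linear speed of each of small_dish_1, small_dish_3 below 0.03 m/s and contact force between the fingers and small_dish_1 below 0.05 N and x of small_dish_3 in the frame of steel_tray between -0.075 and 0.075 m and y of small_dish_3 in the frame of steel_tray between -0.047 and 0.047 m and contact force between the fingers and small_dish_3 below 0.05 N and distance of small_dish_2 from where it was at the start of the episode below 0.04 m) or (x of small_dish_1 in the frame of steel_tray between -0.075 and 0.075 m and y of small_dish_1 in the frame of steel_tray between -0.047 and 0.047 m and height (world z) of each of small_dish_1, small_dish_2, small_dish_3 below 0.008 m and angle between each of small_dish_1, small_dish_2's own z axis and vertical below 0.12 rad and linear speed of each of small_dish_1, small_dish_2 below 0.03 m/s and contact force between the fingers and small_dish_1 below 0.05 N and x of small_dish_2 in the frame of steel_tray between -0.075 and 0.075 m and y of small_dish_2 in the frame of steel_tray between -0.047 and 0.047 m and contact force between the fingers and small_dish_2 below 0.05 N and distance of small_dish_3 from where it was at the start of the episode below 0.04 m))), for 0.2 s.
2. the top tray is peeled: tilted up at the tab side while its far edge still lies on the stack under the catches (angle between top_tray's own z axis and vertical above 0.12 rad and z of top_tray_tab in the frame of tray_stand above 0.075 m and distance between top_tray_far_edge and next_tray below 0.094 m and z of top_tray_far_edge in the frame of tray_stand below 0.047 m and x of top_tray_far_edge in the frame of tray_stand above 0.07 m and contact force between the fingers and top_tray above 0.3 N), for 0.1 s.
At the end, for the whole second after the job is handed in: Two small dishes released flat in the steel tray, the third moved < 40 mm; top tray gripped, still, level within 0.2 rad, origin 70 to 300 mm up and within 60 mm of the steel tray's centre seen from above, touching no tray or dish; next tray in the stack, moved < 12 mm, tilt < 0.06 rad (((x of small_dish_2 in the frame of steel_tray between -0.075 and 0.075 m and y of small_dish_2 in the frame of steel_tray between -0.047 and 0.047 m and height (world z) of each of small_dish_2, small_dish_3, small_dish_1 below 0.008 m and angle between each of small_dish_2, small_dish_3's own z axis and vertical below 0.12 rad and linear speed of each of small_dish_2, small_dish_3 below 0.03 m/s and contact force between the fingers and small_dish_2 below 0.05 N and x of small_dish_3 in the frame of steel_tray between -0.075 and 0.075 m and y of small_dish_3 in the frame of steel_tray between -0.047 and 0.047 m and contact force between the fingers and small_dish_3 below 0.05 N and distance of small_dish_1 from where it was at the start of the episode below 0.04 m) or (x of small_dish_1 in the frame of steel_tray between -0.075 and 0.075 m and y of small_dish_1 in the frame of steel_tray between -0.047 and 0.047 m and height (world z) of each of small_dish_1, small_dish_3, small_dish_2 below 0.008 m and angle between each of small_dish_1, small_dish_3's own z axis and vertical below 0.12 rad and linear speed of each of small_dish_1, small_dish_3 below 0.03 m/s and contact force between the fingers and small_dish_1 below 0.05 N and x of small_dish_3 in the frame of steel_tray between -0.075 and 0.075 m and y of small_dish_3 in the frame of steel_tray between -0.047 and 0.047 m and contact force between the fingers and small_dish_3 below 0.05 N and distance of small_dish_2 from where it was at the start of the episode below 0.04 m) or (x of small_dish_1 in the frame of steel_tray between -0.075 and 0.075 m and y of small_dish_1 in the frame of steel_tray between -0.047 and 0.047 m and height (world z) of each of small_dish_1, small_dish_2, small_dish_3 below 0.008 m and angle between each of small_dish_1, small_dish_2's own z axis and vertical below 0.12 rad and linear speed of each of small_dish_1, small_dish_2 below 0.03 m/s and contact force between the fingers and small_dish_1 below 0.05 N and x of small_dish_2 in the frame of steel_tray between -0.075 and 0.075 m and y of small_dish_2 in the frame of steel_tray between -0.047 and 0.047 m and contact force between the fingers and small_dish_2 below 0.05 N and distance of small_dish_3 from where it was at the start of the episode below 0.04 m)) and height (world z) of top_tray between 0.07 and 0.3 m and angle between top_tray's own z axis and vertical below 0.2 rad and horizontal distance between top_tray and steel_tray below 0.06 m and linear speed of top_tray below 0.03 m/s and contact force between the fingers and top_tray above 0.5 N and contact force between top_tray and next_tray below 0.05 N and contact force between top_tray and steel_tray below 0.05 N and contact force between top_tray and small_dish_1 below 0.05 N and contact force between top_tray and small_dish_2 below 0.05 N and contact force between top_tray and small_dish_3 below 0.05 N and distance of next_tray from where it was at the start of the episode below 0.012 m and angle between next_tray's own z axis and vertical below 0.06 rad); the arm keeps its last pose, push and grip.
It fails at once if the next tray is pulled up or out of the stack (20 mm) (distance of next_tray from where it was at the start of the episode above 0.02 m).
It fails at once if the large dish is disturbed (30 mm) (distance of large_dish from where it was at the start of the episode above 0.03 m).
It also fails if it takes over 72 s, if anything falls off the work surface, if the arm or the gripper's body presses on something with over 40 N, if the wrist force passes 120 N, or if a joint passes its speed limit or range.

ROBOT

A 6-joint arm with a two-finger parallel gripper is mounted at the origin on a cart in front of the work surface, level with it; the furniture and walls round the work are solid. World frame = base frame: x ahead of the robot, y to its left, z up, the work surface at z = 0. Lengths are in m, angles in rad, forces in N, time in s.
With the tool pointing down it reaches from about 0.3 to 0.875 m from the base axis. Payload 6.4 kg.
Tool frame: the origin (TCP) lies between the finger pads; the fingertips stand 25 mm ahead of it and the grasp point (between the pads) lies 6 mm ahead of it; z points along the fingers, y is the line along which they close (so a half turn about z gives the same grasp; the last joint's range is limited). The gripper opens to 85 mm and grips with 20 to 120 N. Pads are 22 mm wide; open, the fingers measure 114 mm over their backs; the gripper's body (76 mm by 85 mm) begins 54 mm behind the grasp point. The pads swing forward as they close: fully open they stand 13 mm farther back than shut.
Start: joints at [-1.365, 0.181, 1.607, -0, 1.354, -0.206], TCP at [0.23, -0.527, 0.256] pointing down, gripper open.
Joint ranges: [-2.99, 2.99], [-0.89, 2.07], [0.3, 2.58], [-1.14, 4.28], [0, 2.63], [-3.12, 3.12]. Speed limits (rad/s): [2.57, 2.57, 3.01, 3.14, 3.14, 3.14].

INTERFACE

Orientations are given as a unit quaternion [w, x, y, z].
In Python, from bench import ctrl gives the robot as it stands.
- The arm moves only by the tool servo_tool, never from a script. Its argument "series" is text: rows parted by semicolons, each of 7 numbers parted by spaces: the gripper command: -1 is fully open, 1 is shut, values between are in proportion, then the shift along the tool's x, y, z in m, then the turn, a rotation vector about the tool's x, y, z in degrees. A call has 1 to 12 rows; each row is the pose to reach, as a shift and turn from the pose commanded when the call began, along the tool's axes at that moment; what a row does not reach only later rows make up. A row lasts 1/12 s, in which the tool goes at most 41.7 mm and 7.16 degrees, less where a joint would pass 70% of its speed; a pose out of reach is approached as far as the arm can. A call with a gripper value outside its range is refused whole. The fingers move at their own pace and stop on an object; the grip force is fixed at half the most. Time passes only in rows, so rows that repeat a pose let the fingers close. It gives the time, the measured TCP pose, the force, the opening and the grip force at its end, in the units of the state.
- ctrl.get_obs(): the state, without advancing time (a new reading comes with each control period).
- ctrl.camera(name): name is "scene" or "top" or "wrist"; returns a dict with "img" (384x512x3 uint8, red, green, blue), "z_map" (384x512 float32, m along the optical axis (not along the pixel's ray), 0 where there is no reading), "fovy" (degrees; the focal length in pixels is half the picture's height over the tangent of half this angle, whatever the lens; pixels are square), "cx", "cy" (the principal point, pixels), "extrinsics" (4x4, takes a point from camera to world coordinates); the wrist camera has in their place "T_tool_cam" (4x4, takes a point from camera to tool coordinates, whose origin is the TCP and whose axes are the flange's). Camera axes: x right, y down, z forward; pixel columns grow to the right and rows downward; lengths in m; the calibration is good to about 2 mm. The wrist camera is an equidistant fisheye: a pixel r from the principal point sees the ray r / f radians off the axis. A picture is of the moment at which its call begins: read the wrist's pose just before it.
- ctrl.hand_in(): hands the job in; it is judged then, once.
The state is a dict: "time_s": time; "q": joint angles; "dq": joint speeds; "joint_efforts": joint torques, N m; "eef_pos": TCP position; "eef_rot": TCP orientation; "wrist_force": force on the tool from outside, world axes, zero at the start; "torque": the same for the moment, N m; "opening": opening from 0.0 (shut) to 1.0 (fully open); "grasp_force": force on a finger pad.
Only numpy, scipy, OpenCV 4.12 (cv2) and the standard library are available. Lean on these libraries where they do the work, as an engineer would, in place of code of your own. Each camera call takes 0.05 s, during which the arm holds its last target. There are 200 camera calls.

## Working session

There is one attempt and no reset: what is moved stays moved. The work goes in short steps, Python scripts to look and compute and a tool call to move; the robot and the scene stay as the last step left them, time stands still between calls to the robot, and variables do not carry over. Pictures are saved under pics/ and viewed, at most 10 in all, crops included, and the job is handed in when it is done.

Besides the shell and the picture viewer there is one more tool, called as a command line: name --argument value ..., lists and objects as JSON in quotes. servo_tool: Moves the arm, as the interface text tells. Its arguments: {"type":"object","properties":{"series":{"type":"string"}},"required":["series"]}

```bash
mkdir -p pics; cat > h.py <<'E'
import numpy as np,cv2
from bench import ctrl
def grab(n):
    c=ctrl.camera(n); return c
def world(c,u,v,z=None):
    h=c['img'].shape[0]; f=h/2/np.tan(np.radians(c['fovy'])/2)
    E=np.array(c['extrinsics'])
    d=np.stack([(np.asarray(u,float)-c['cx'])/f,(np.asarray(v,float)-c['cy'])/f,np.ones_like(np.asarray(u,float))],-1)
    D=d@E[:3,:3].T
    if z is None:
        k=c['z_map'][np.asarray(v,int),np.asarray(u,int)]
    else: k=(z-E[2,3])/D[...,2]
    return E[:3,3]+D*np.asarray(k)[...,None]
E
python3 - <<'E'
from h import *
a=grab('top');b=grab('scene')
cv2.imwrite('pics/top.png',cv2.resize(a['img'][...,::-1],(800,600)));cv2.imwrite('pics/scene.png',cv2.resize(b['img'][...,::-1],(800,600)))
import pickle;pickle.dump((a,b),open('ab.pkl','wb'))
print(a['extrinsics'],a['fovy'],b['extrinsics']);o=ctrl.get_obs();print(o['eef_pos'],o['eef_rot'],o['time_s'],o['opening'])
E
```

```text
[[ 0.00503372 -0.99373109  0.11168339  0.40535018]
 [-0.99995736 -0.00586678 -0.00713175  0.0956454 ]
 [ 0.00774226 -0.11164273 -0.99371825  1.05822293]
 [ 0.          0.          0.          1.        ]] 44.154212068032734 [[-0.61800935 -0.53342026  0.57751819 -0.03374997]
 [-0.78613356  0.42644705 -0.44736668  0.5312799 ]
 [-0.00764648 -0.73048322 -0.68288783  0.70341246]
 [ 0.          0.          0.          1.        ]]
[ 0.2300843  -0.52647621  0.25547295] [-7.84364328e-04  9.78878933e-01  2.04439280e-01  1.47418517e-05] 0.1 0.9977962671117712
```

View pics/top.png

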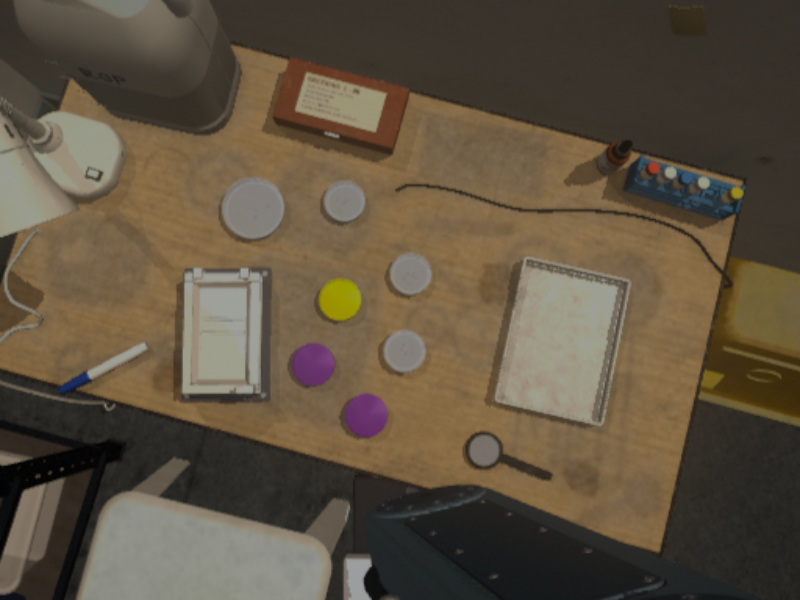

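View pics/scene.png

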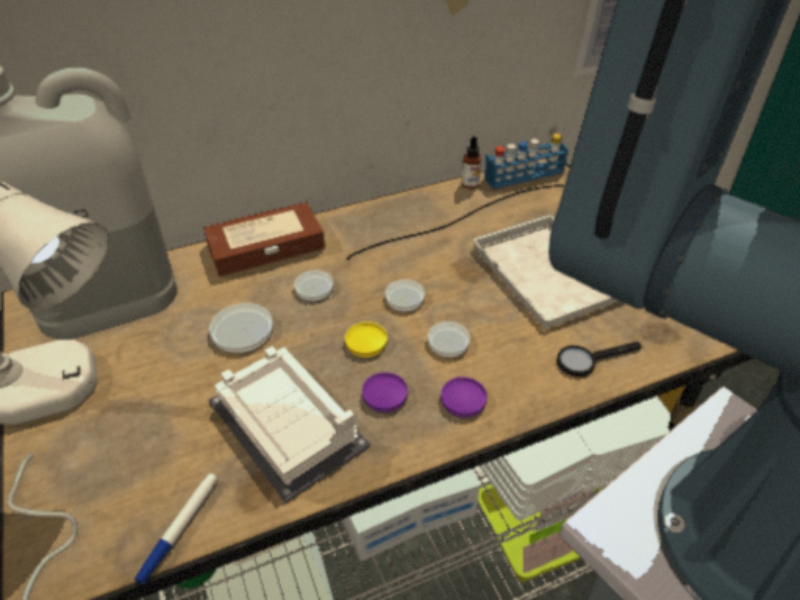

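The top view shows the small dishes at (345,202), (410,274) and (404,352), the large dish at (252,208), the steel tray at (563,341) and the stack at (222,333). The catches are on the upper edge and the tab is at the lower right (about 247,388). The scene view agrees.

```bash
python3 - <<'E'
from h import *
import pickle
a,b=pickle.load(open('ab.pkl','rb'))
hsv=cv2.cvtColor(a['img'],cv2.COLOR_RGB2HSV)
m=((hsv[...,1]<75)&(hsv[...,2]>90)).astype(np.uint8)
s=.64
def blob(u,v,r,z):
    w=np.zeros_like(m);cv2.rectangle(w,(int((u-r[0])*s),int((v-r[1])*s)),(int((u+r[0])*s),int((v+r[1])*s)),1,-1)
    cs,_=cv2.findContours(m*w,cv2.RETR_EXTERNAL,cv2.CHAIN_APPROX_NONE)
    c=np.vstack([k for k in cs if len(k)>15]).reshape(-1,2)
    p=world(a,c[:,0],c[:,1],z)[:,:2].astype(np.float32)
    return p
for n,u,v in [('A',345,202),('B',410,274),('C',404,352),('L',252,208)]:
    r=(30,30) if n!='L' else (38,38)
    p=blob(u,v,r,.012);print(n,cv2.minEnclosingCircle(p),cv2.fitEllipse(p))
for n,u,v,r,z in [('steel',563,341,(75,92),.018),('stack',222,333,(45,70),.039)]:
    p=blob(u,v,r,z);R=cv2.minAreaRect(p);print(n,R);print(cv2.boxPoints(R).round(3).tolist())
# tab: highest depth points near
z=a['z_map'];vv,uu=np.mgrid[225:270,110:180];P=world(a,uu.ravel(),vv.ravel())
k=(P[:,2]>.053)&(P[:,2]<.075);print(k.sum(),P[k].mean(0),P[k].min(0),P[k].max(0))
E
python3 - <<'E'
import sys;sys.path.insert(0,'.')
import os;os.chdir('.')
from h import *
import pickle
a,b=pickle.load(open('ab.pkl','rb'))
x=a['img'][165:265,105:185,::-1];y=a['img'][160:280,310:410,::-1]
cv2.imwrite('pics/c1.png',np.hstack([cv2.resize(x,(400,500)),cv2.resize(y,(400,500))]))
E
```

```text
A ((0.6517959833145142, 0.16141411662101746), 0.030952177941799164) ((0.6516484022140503, 0.16162708401679993), (0.058964334428310394, 0.05999879539012909), 93.46524810791016)
B ((0.5461694002151489, 0.06589799374341965), 0.030626205727458) ((0.5462377667427063, 0.0657692700624466), (0.05725742131471634, 0.059499699622392654), 83.15586853027344)
C ((0.43624335527420044, 0.07396665960550308), 0.03025701642036438) ((0.43649980425834656, 0.07429274171590805), (0.057837437838315964, 0.05845646932721138), 62.15764617919922)
L ((0.6405581831932068, 0.29327526688575745), 0.046043477952480316) ((0.64066481590271, 0.29311344027519226), (0.08836518228054047, 0.09014637023210526), 126.6838150024414)
steel ((0.4528086185455322, -0.14855553209781647), (0.15680955350399017, 0.21224242448806763), 77.25506591796875)
[[0.3319999873638153, -0.20200000703334808], [0.5389999747276306, -0.24799999594688416], [0.5740000009536743, -0.0949999988079071], [0.367000013589859, -0.04899999871850014]]
stack ((0.46003204584121704, 0.32293203473091125), (0.1801849901676178, 0.11555486917495728), 1.3999805450439453)
[[0.36899998784065247, 0.3779999911785126], [0.3709999918937683, 0.2630000114440918], [0.5519999861717224, 0.2669999897480011], [0.5490000247955322, 0.382999986410141]]
60 [0.38224899 0.28745026 0.06237687] [0.3780183  0.27609754 0.05653484] [0.38642501 0.29916317 0.06682335]
```

View pics/c1.png

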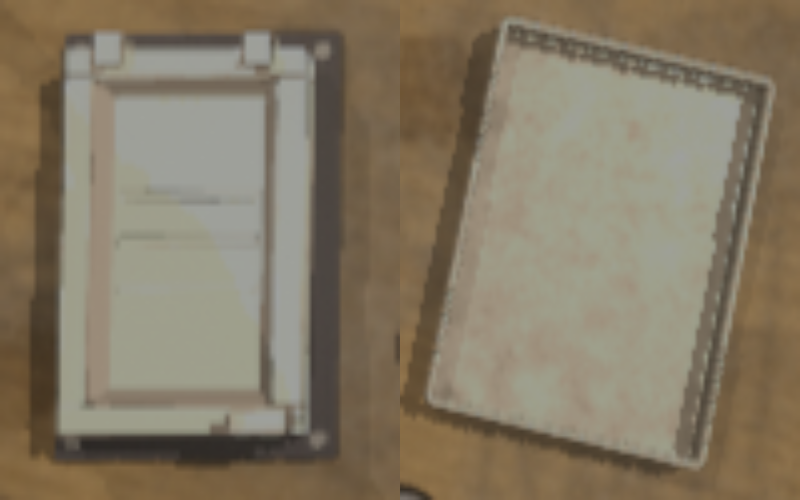

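```bash
cat >> h.py <<'E'
from scipy.spatial.transform import Rotation as Ro
def R0(phi,tilt=0):
    """tool down, x_tool at yaw phi deg; tilt about tool x (deg)"""
    c,s=np.cos(np.radians(phi)),np.sin(np.radians(phi))
    return Ro.from_matrix(np.array([[c,s,0],[s,-c,0],[0,0,-1]]))*Ro.from_euler('x',tilt,degrees=True)
def delta(p,R,cur=None):
    o=ctrl.get_obs();q=o['eef_rot'];Rc=Ro.from_quat([q[1],q[2],q[3],q[0]]);pc=np.array(o['eef_pos'])
    if cur: pc,Rc=np.array(cur[0]),cur[1]
    print('shift',Rc.inv().apply(np.array(p)-pc).round(4),'rot',(Rc.inv()*R).as_rotvec(degrees=True).round(2))
E
python3 -c "
from h import *
delta([.4365,.074,.11],R0(-12.5))"
```

```text
shift [ 0.4294 -0.4674  0.1463] rot [-9.000e-02  1.000e-02  3.609e+01]
```

servo_tool --series "-1 0.429 -0.467 0.146 0 0 36;-1 0.429 -0.467 0.146 0 0 36;-1 0.429 -0.467 0.146 0 0 36;-1 0.429 -0.467 0.146 0 0 36;-1 0.429 -0.467 0.146 0 0 36;-1 0.429 -0.467 0.146 0 0 36;-1 0.429 -0.467 0.146 0 0 36;-1 0.429 -0.467 0.146 0 0 36;-1 0.429 -0.467 0.146 0 0 36;-1 0.429 -0.467 0.146 0 0 36;-1 0.429 -0.467 0.146 0 0 36;-1 0.429 -0.467 0.146 0 0 36"

```text
time_s: 1.1
eef_pos: [0.3883, -0.0652, 0.144]
eef_rot: [0.0, 0.994, -0.108, 0.0]
wrist_force: [0.8, -0.2, -0.0]
opening: 1.001
grasp_force: 0.0
```

```bash
python3 -c "
from h import *
delta([.4365,.074,.11],R0(-12.5))"
```

```text
shift [ 0.0171 -0.1463  0.034 ] rot [ 0.01 -0.03  0.07]
```

servo_tool --series "-1 0.015 -0.13 0.034 0 0 0;-1 0.015 -0.13 0.034 0 0 0;-1 0.015 -0.13 0.034 0 0 0;-1 0.015 -0.13 0.034 0 0 0;-1 0.015 -0.13 0.034 0 0 0;-1 0.015 -0.13 0.034 0 0 0;-1 0.015 -0.13 0.034 0 0 0"

```text
time_s: 1.68
eef_pos: [0.4307, 0.0557, 0.1105]
eef_rot: [0.0, 0.994, -0.108, -0.0]
wrist_force: [0.0, -0.3, -0.5]
opening: 0.999
grasp_force: 0.0
```

```bash
cat >> h.py <<'E'
def wrist():
    o=ctrl.get_obs();c=ctrl.camera('wrist');h,w=c['img'].shape[:2]
    f=h/2/np.tan(np.radians(c['fovy'])/2);v,u=np.mgrid[:h,:w];x=u-c['cx'];y=v-c['cy'];r=np.hypot(x,y);th=np.minimum(r/f,1.5)
    k=np.where(r>0,np.tan(th)/np.maximum(r,1e-9),1/f)
    D=np.stack([x*k,y*k,np.ones_like(x)],-1)
    T=np.array(c['T_tool_cam']);P=D*c['z_map'][...,None]@T[:3,:3].T+T[:3,3]
    q=o['eef_rot'];Rc=Ro.from_quat([q[1],q[2],q[3],q[0]])
    W=Rc.apply(P.reshape(-1,3)).reshape(P.shape)+np.array(o['eef_pos'])
    return c,P,W
E
python3 -c "
from h import *
delta([.4365,.074,.11],R0(-12.5))
c,P,W=wrist();cv2.imwrite('pics/w1.png',c['img'][...,::-1])
ok=c['z_map']>0
k=ok&(abs(P[...,1])<.065)&(abs(P[...,1])>.035)&(abs(P[...,0])<.02)&(P[...,2]<.06)
print(k.sum());
for s in(1,-1):
  kk=k&(P[...,1]*s>0);print(P[kk].min(0) if kk.any() else 0,P[kk].max(0) if kk.any() else 0)
k=ok&(W[...,2]>.008)&(W[...,2]<.022)&(np.hypot(W[...,0]-.4365,W[...,1]-.074)<.045)
p=W[k][:,:2].astype(np.float32);print(k.sum(),cv2.minEnclosingCircle(p),p.mean(0),W[k][:,2].max())
k=ok&(np.hypot(W[...,0]-.4365,W[...,1]-.074)>.036)&(np.hypot(W[...,0]-.4365,W[...,1]-.074)<.05)
print('bench z',np.median(W[k][:,2]))
"
```

```text
shift [ 0.0017 -0.0191  0.0005] rot [0.03 0.   0.07]
18358
[-0.01391352  0.03500705 -0.08235411] [0.01752123 0.0649995  0.01264048]
[-0.01369914 -0.06499841 -0.08252145] [ 0.01768403 -0.03500716  0.01190926]
4649 ((0.4359012544155121, 0.07811032980680466), 0.03047206439077854) [0.4373904  0.07737175] 0.016110013660899217
bench z 0.1584215421523849
```

View pics/w1.png

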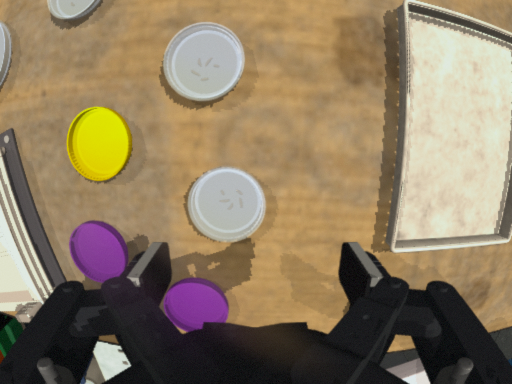

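The wrist view shows dish C at (227,204) px, between the open fingers and clear of the purple dishes. With the fingers open, the tips are only 12 mm ahead of the TCP.

servo_tool --series "-1 0.001 -0.021 0.05 0 0 0;-1 0.001 -0.021 0.05 0 0 0;-1 0.001 -0.021 0.08 0 0 0;-1 0.001 -0.021 0.087 0 0 0;-1 0.001 -0.021 0.087 0 0 0;-1 0.001 -0.021 0.087 0 0 0;-1 0.001 -0.021 0.087 0 0 0"

```text
time_s: 2.32
eef_pos: [0.4375, 0.0761, 0.0248]
eef_rot: [0.0, 0.994, -0.109, 0.001]
wrist_force: [-0.0, 0.3, -0.1]
opening: 1.002
grasp_force: 0.0
```

servo_tool --series "1 0 0 0 0 0 0;1 0 0 0 0 0 0;1 0 0 0 0 0 0;1 0 0 0 0 0 0;1 0 0 0 0 0 0;1 0 0 0 0 0 0;1 0 0 0 0 0 0;1 0 0 0 0 0 0"

```text
time_s: 2.98
eef_pos: [0.4373, 0.0767, 0.0251]
eef_rot: [0.0, 0.994, -0.108, 0.001]
wrist_force: [-4.9, -1.1, 16.0]
opening: 0.614
grasp_force: 59.9
```

servo_tool --series "1 0 0 -0.03 0 0 0;1 0 0 -0.06 0 0 0;1 0 0 -0.065 0 0 0;1 0 0 -0.065 0 0 0"

```text
time_s: 3.32
eef_pos: [0.4385, 0.0768, 0.0909]
eef_rot: [-0.0, 0.994, -0.108, 0.003]
wrist_force: [0.6, 0.1, -0.3]
opening: 0.617
grasp_force: 63.8
```

```bash
python3 -c "
from h import *
delta([.409,-.139,.09],R0(-12.5))
c,P,W=wrist();cv2.imwrite('pics/w2.png',c['img'][150:384,80:432,::-1])
k=(c['z_map']>0)&(abs(P[...,1])<.032)&(abs(P[...,0])<.045)&(P[...,2]<.04)&(P[...,2]>.0)
p=P[k];print(k.sum(),p.min(0),p.max(0),np.median(p,0),cv2.minEnclosingCircle(p[:,:2].astype(np.float32)))
"
```

```text
shift [0.0175 0.2171 0.0008] rot [-0.04 -0.34  0.11]
10726 [-3.20760521e-02 -3.19910273e-02  2.00672092e-05] [0.0287108  0.03191888 0.02054235] [ 0.00333614 -0.00092949  0.01148242] ((0.0008733149152249098, -9.955169662134722e-05), 0.03345009684562683)
```

View pics/w2.png

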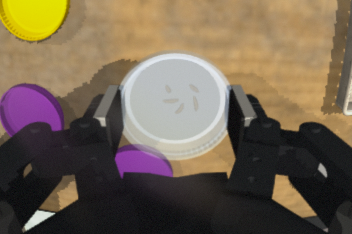

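The dish is held flat and centred at (175,105) in the crop.

servo_tool --series "1 0.0175 0.217 0 0 0 0;1 0.0175 0.217 0 0 0 0;1 0.0175 0.217 0 0 0 0;1 0.0175 0.217 0 0 0 0;1 0.0175 0.217 0 0 0 0;1 0.0175 0.217 0 0 0 0;1 0.0175 0.217 0 0 0 0;1 0.0175 0.217 0.03 0 0 0;1 0.0175 0.217 0.05 0 0 0;1 0.0175 0.217 0.06 0 0 0;1 0.0175 0.217 0.062 0 0 0;1 0.0175 0.217 0.062 0 0 0"

```text
time_s: 4.37
eef_pos: [0.4057, -0.1366, 0.0253]
eef_rot: [-0.001, 0.994, -0.107, -0.002]
wrist_force: [0.0, 0.2, 0.7]
opening: 0.616
grasp_force: 70.0
```

servo_tool --series "1 0 0 0 0 0 0;-0.4 0 0 0 0 0 0;-0.6 0 0 0 0 0 0;-1 0 0 0 0 0 0;-1 0 0 0 0 0 0;-1 0 0 0 0 0 0;-1 0 0 -0.02 0 0 0;-1 0 0 -0.05 0 0 0;-1 0 0 -0.08 0 0 0;-1 0 0 -0.08 0 0 0;-1 0 0 -0.08 0 0 0"

```text
time_s: 5.28
eef_pos: [0.4082, -0.1398, 0.1082]
eef_rot: [0.001, 0.994, -0.108, 0.002]
wrist_force: [-0.7, -0.6, -0.5]
opening: 0.997
grasp_force: 0.0
```

```bash
python3 -c "
from h import *
delta([.546,.067,.09],R0(-12.5))
c,P,W=wrist();cv2.imwrite('pics/w3.png',c['img'][...,::-1])
"
```

```text
shift [ 0.0901 -0.2316  0.0181] rot [ 0.11 -0.26  0.09]
```

View pics/w3.png

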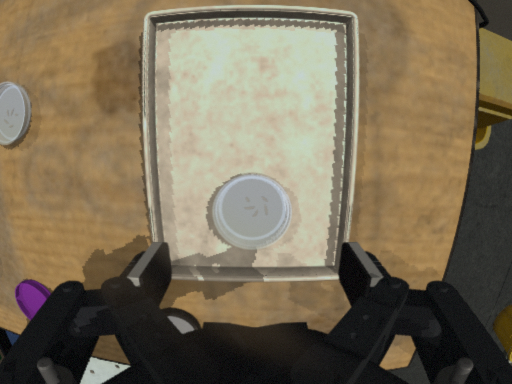

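The first dish lies flat in the lower half of the steel tray, at (251,211) px. Next is dish B.

servo_tool --series "-1 0.09 -0.232 0.018 0 0 0;-1 0.09 -0.232 0.018 0 0 0;-1 0.09 -0.232 0.018 0 0 0;-1 0.09 -0.232 0.018 0 0 0;-1 0.09 -0.232 0.018 0 0 0;-1 0.09 -0.232 0.018 0 0 0;-1 0.09 -0.232 0.018 0 0 0;-1 0.09 -0.232 0.018 0 0 0;-1 0.09 -0.232 0.018 0 0 0;-1 0.09 -0.232 0.018 0 0 0"

```text
time_s: 6.17
eef_pos: [0.5433, 0.0676, 0.0873]
eef_rot: [0.0, 0.994, -0.109, -0.001]
wrist_force: [-0.3, -0.4, 0.5]
opening: 0.998
grasp_force: 0.0
```

```bash
python3 -c "
from h import *
c,P,W=wrist()
ok=c['z_map']>0
k=ok&(W[...,2]>.008)&(W[...,2]<.022)&(np.hypot(W[...,0]-.546,W[...,1]-.067)<.045)
p=W[k][:,:2].astype(np.float32);print(k.sum(),cv2.minEnclosingCircle(p),p.mean(0))
delta([.546,.067,.025],R0(-12.5))
"
```

```text
5724 ((0.545773983001709, 0.06948276609182358), 0.030602287501096725) [0.5475594  0.06920741]
shift [ 0.0025 -0.0002  0.0627] rot [0.02 0.09 0.  ]
```

servo_tool --series "-1 0.002 -0.001 0.03 0 0 0;-1 0.002 -0.001 0.05 0 0 0;-1 0.002 -0.001 0.063 0 0 0;-1 0.002 -0.001 0.063 0 0 0;-1 0.002 -0.001 0.063 0 0 0;1 0.002 -0.001 0.063 0 0 0;1 0.002 -0.001 0.063 0 0 0;1 0.002 -0.001 0.063 0 0 0;1 0.002 -0.001 0.063 0 0 0;1 0.002 -0.001 0.063 0 0 0;1 0.002 -0.001 0.063 0 0 0;1 0.002 -0.001 0.063 0 0 0"

```text
time_s: 7.22
eef_pos: [0.5479, 0.0688, 0.0274]
eef_rot: [0.0, 0.994, -0.108, 0.001]
wrist_force: [-2.8, -1.8, 8.8]
opening: 0.619
grasp_force: 60.9
```

servo_tool --series "1 0 0 -0.03 0 0 0;1 0 0 -0.06 0 0 0;1 0 0 -0.065 0 0 0;1 0 0 -0.065 0 0 0;1 0 0 -0.065 0 0 0"

```text
time_s: 7.63
eef_pos: [0.5471, 0.069, 0.0909]
eef_rot: [-0.0, 0.994, -0.108, 0.001]
wrist_force: [-0.2, -0.2, -0.6]
opening: 0.616
grasp_force: 63.0
```

```bash
python3 -c "
from h import *
delta([.497,-.158,.09],R0(-12.5))
c,P,W=wrist()
k=(c['z_map']>0)&(abs(P[...,1])<.026)&(abs(P[...,0])<.045)&(P[...,2]<.04)&(P[...,2]>.0)
p=P[k];print(k.sum(),p.min(0),p.max(0),np.median(p,0))
"
```

```text
shift [-2.000e-04  2.325e-01  9.000e-04] rot [-0.01 -0.09  0.1 ]
9788 [-3.13838902e-02 -2.59959734e-02  3.62459160e-05] [0.02810559 0.02597027 0.02279095] [ 2.06430504e-03 -7.89460860e-06  1.38159733e-02]
```

servo_tool --series "1 0 0.2325 0 0 0 0;1 0 0.2325 0 0 0 0;1 0 0.2325 0 0 0 0;1 0 0.2325 0 0 0 0;1 0 0.2325 0 0 0 0;1 0 0.2325 0 0 0 0;1 0 0.2325 0 0 0 0;1 0 0.2325 0.03 0 0 0;1 0 0.2325 0.05 0 0 0;1 0 0.2325 0.06 0 0 0;1 0 0.2325 0.061 0 0 0;1 0 0.2325 0.061 0 0 0"

```text
time_s: 8.68
eef_pos: [0.4961, -0.157, 0.0282]
eef_rot: [-0.001, 0.994, -0.108, -0.001]
wrist_force: [1.0, -0.3, 0.3]
opening: 0.613
grasp_force: 80.1
```

servo_tool --series "1 0 0 0 0 0 0;-0.4 0 0 0 0 0 0;-0.6 0 0 0 0 0 0;-1 0 0 0 0 0 0;-1 0 0 0 0 0 0;-1 0 0 0 0 0 0;-1 0 0 -0.02 0 0 0;-1 0 0 -0.05 0 0 0;-1 0 0 -0.09 0 0 0;-1 0 0 -0.13 0 0 0;-1 0 0 -0.13 0 0 0;-1 0 0 -0.13 0 0 0"

```text
time_s: 9.68
eef_pos: [0.4987, -0.1592, 0.1626]
eef_rot: [0.001, 0.994, -0.108, 0.003]
wrist_force: [-0.1, -0.7, -0.7]
opening: 1.001
grasp_force: 0.0
```

```bash
python3 -c "
from h import *
delta([.382,.288,.16],R0(90))
c,P,W=wrist();cv2.imwrite('pics/w4.png',c['img'][...,::-1])
"
```

```text
shift [-2.100e-01 -4.117e-01  3.000e-04] rot [   0.43   -0.16 -102.4 ]
```

View pics/w4.png

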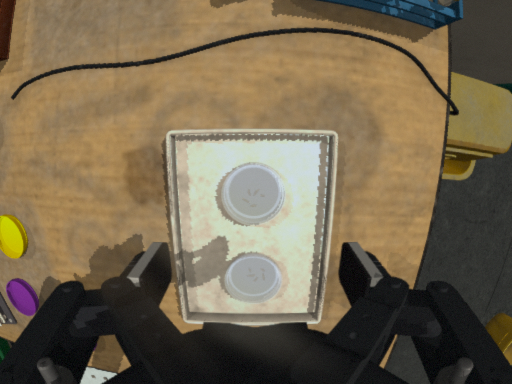

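Both dishes lie flat in the tray, at (252,193) and (253,277) px. Next is the tab.

servo_tool --series "-1 -0.21 -0.41 0 0 0 -102;-1 -0.21 -0.41 0 0 0 -102;-1 -0.21 -0.41 0 0 0 -102;-1 -0.21 -0.41 0 0 0 -102;-1 -0.21 -0.41 0 0 0 -102;-1 -0.21 -0.41 0 0 0 -102;-1 -0.21 -0.41 0 0 0 -102;-1 -0.21 -0.41 0 0 0 -102;-1 -0.21 -0.41 0 0 0 -102;-1 -0.21 -0.41 0 0 0 -102;-1 -0.21 -0.41 0 0 0 -102;-1 -0.21 -0.41 0 0 0 -102"

```text
time_s: 10.73
eef_pos: [0.3761, 0.2925, 0.1577]
eef_rot: [-0.001, 0.797, 0.603, -0.001]
wrist_force: [0.9, 0.5, 0.5]
opening: 1.001
grasp_force: 0.0
```

```bash
python3 -c "
from h import *
delta([.382,.288,.16],R0(90))
"
```

```text
shift [-0.0027  0.0069 -0.0024] rot [ -0.21  -0.03 -15.78]
```

servo_tool --series "-1 0 0.003 0 0 0 -16;-1 0 0.003 0 0 0 -16;-1 0 0.003 0 0 0 -16;-1 0 0.003 0 0 0 -16;-1 0 0.003 0 0 0 -16;-1 0 0.003 0 0 0 -16"

```text
time_s: 11.23
eef_pos: [0.3821, 0.2863, 0.1584]
eef_rot: [-0.0, 0.711, 0.704, -0.001]
wrist_force: [-0.4, -0.1, 0.2]
opening: 0.997
grasp_force: 0.0
```

```bash
python3 -c "
from h import *
delta([.382,.288,.16],R0(90))
c,P,W=wrist();cv2.imwrite('pics/w5.png',c['img'][...,::-1])
k=(c['z_map']>0)&(W[...,2]>.056)&(W[...,2]<.07)&(abs(W[...,0]-.382)<.02)&(abs(W[...,1]-.288)<.03)
p=W[k];R=cv2.minAreaRect(p[:,:2].astype(np.float32));print(k.sum(),p.mean(0),p.min(0),p.max(0),R)
vv,uu=np.nonzero(k);print(uu.min(),uu.max(),vv.min(),vv.max())
"
```

```text
shift [ 0.0017 -0.0001 -0.0016] rot [-0.11  0.04 -0.55]
439 [0.3822244  0.29342311 0.06242695] [0.37673543 0.28099875 0.05607119] [0.38732731 0.30450023 0.0646441 ] ((0.3822333812713623, 0.29274627566337585), (0.01059392187744379, 0.02346171997487545), 1.7206225395202637)
248 262 184 215
```

View pics/w5.png

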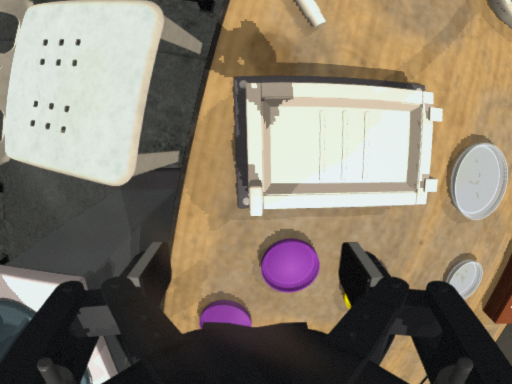

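The wrist view shows the stack with its catches to the right (437,115 and 432,186) and the tab at (255,200) px. It puts the tab at (0.382, 0.290–0.293) with the tray yaw about 1.5°.

```bash
python3 -c "
from h import *
delta([.3822,.291,.067],R0(91.5))
"
```

```text
shift [0.0047 0.     0.0916] rot [-0.08  0.03 -2.04]
```

servo_tool --series "-1 0.005 0 0.03 0 0 -2;-1 0.005 0 0.06 0 0 -2;-1 0.005 0 0.08 0 0 -2;-1 0.005 0 0.091 0 0 -2;-1 0.005 0 0.091 0 0 -2;-1 0.005 0 0.091 0 0 -2;0.3 0.005 0 0.091 0 0 -2;0.3 0.005 0 0.091 0 0 -2;0.3 0.005 0 0.091 0 0 -2"

```text
time_s: 12.03
eef_pos: [0.3837, 0.292, 0.0697]
eef_rot: [0.001, 0.698, 0.717, 0.001]
wrist_force: [-0.4, -0.2, -0.6]
opening: 0.609
grasp_force: 0.0
```

```bash
python3 -c "
from h import *
delta([.3822,.291,.067],R0(91.5))
c,P,W=wrist();cv2.imwrite('pics/w6.png',cv2.resize(c['img'][150:350,160:360,::-1],(600,600)))
k=(c['z_map']>0)&(W[...,2]>.056)&(W[...,2]<.07)&(abs(W[...,0]-.382)<.01)&(abs(W[...,1]-.29)<.03)
p=W[k];print(k.sum(),p.min(0),p.max(0))
"
```

```text
shift [-0.001  -0.0015  0.0027] rot [ 0.14 -0.05  0.03]
1012 [0.3767226  0.28070965 0.05603275] [0.38746192 0.30463324 0.06502075]
```

View pics/w6.png

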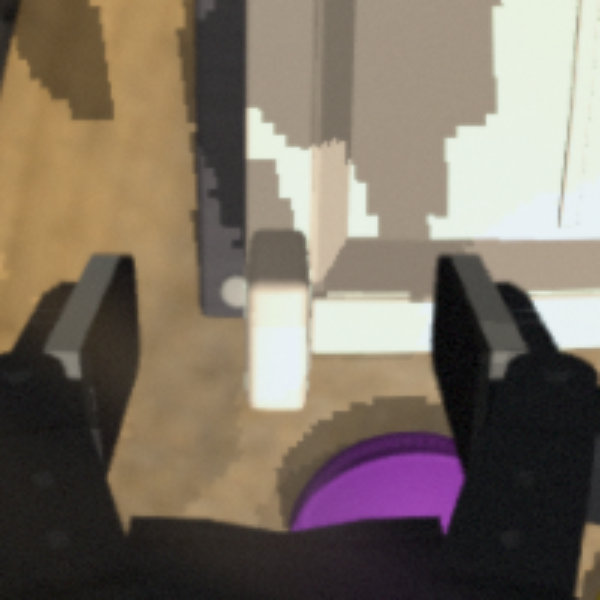

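The tab (285,320 in the crop) sits centred between the pads, so I close on it.

servo_tool --series "0.3 0 -0.001 0.002 0 0 0;0.5 0 -0.001 0.002 0 0 0;1 0 -0.001 0.002 0 0 0;1 0 -0.001 0.002 0 0 0;1 0 -0.001 0.002 0 0 0;1 0 -0.001 0.002 0 0 0;1 0 -0.001 0.002 0 0 0;1 0 -0.001 0.002 0 0 0;1 0 -0.001 0.002 0 0 0;1 0 -0.001 0.002 0 0 0;1 0 -0.001 0.002 0 0 0;1 0 -0.001 0.002 0 0 0"

```text
time_s: 13.08
eef_pos: [0.3817, 0.2916, 0.0665]
eef_rot: [0.0, 0.698, 0.717, -0.0]
wrist_force: [-0.9, -0.2, 5.7]
opening: 0.104
grasp_force: 59.9
```

servo_tool --series "1 0 0.0012 -0.0056 2 0 0;1 0 0.0025 -0.0111 4 0 0;1 0 0.0041 -0.0166 6 0 0;1 0 0.0058 -0.022 8 0 0;1 0 0.0077 -0.0273 10 0 0;1 0 0.0098 -0.0326 12 0 0;1 0 0.0121 -0.0378 14 0 0;1 0 0.0121 -0.0378 14 0 0;1 0 0.0121 -0.0378 14 0 0;1 0 0.0121 -0.0378 14 0 0;1 0 0.0121 -0.0378 14 0 0"

```text
time_s: 14.0
eef_pos: [0.3931, 0.2918, 0.1036]
eef_rot: [-0.085, 0.692, 0.711, -0.088]
wrist_force: [-0.9, 0.3, -0.3]
opening: 0.103
grasp_force: 59.1
```

```bash
python3 -c "
from h import *
a=grab('scene');cv2.imwrite('pics/s2.png',cv2.resize(a['img'][200:330,120:260,::-1],(800,600)))
c,P,W=wrist()
ok=(c['z_map']>0)
# tray frame coords
t=np.radians(1.5);o=np.array([.3822,.291])+np.array([77*np.cos(t)-38*np.sin(t),77*np.sin(t)+38*np.cos(t)])/1000
d=W[...,:2]-o;X=d[...,0]*np.cos(t)+d[...,1]*np.sin(t);Y=-d[...,0]*np.sin(t)+d[...,1]*np.cos(t)
for x0 in np.arange(-.09,.1,.01):
  r=[]
  for lo,hi in((.043,.05),(-.05,-.043)):
    k=ok&(abs(X-x0)<.004)&(Y>lo)&(Y<hi);r+=[k.sum(),np.median(W[k][:,2]).round(4) if k.any() else 0]
  print(round(x0,2),*r)
"
```

```text
-0.09 0 0 535 0.1484
-0.08 69 0.078 0 0
-0.07 243 0.0763 181 0.1024
-0.06 242 0.0739 66 0.1138
-0.05 236 0.0714 115 0.0712
-0.04 223 0.0689 159 0.069
-0.03 217 0.0664 315 0.1261
-0.02 199 0.0637 533 0.1275
-0.01 190 0.0613 153 0.0617
-0.0 175 0.059 125 0.0589
0.01 166 0.0563 124 0.0566
0.02 150 0.0539 112 0.0539
0.03 138 0.0514 103 0.0515
0.04 123 0.049 94 0.0491
0.05 113 0.0466 89 0.0463
0.06 106 0.0439 80 0.0441
0.07 90 0.0417 75 0.0414
0.08 67 0.0393 48 0.0393
0.09 0 0 0 0
```

View pics/s2.png

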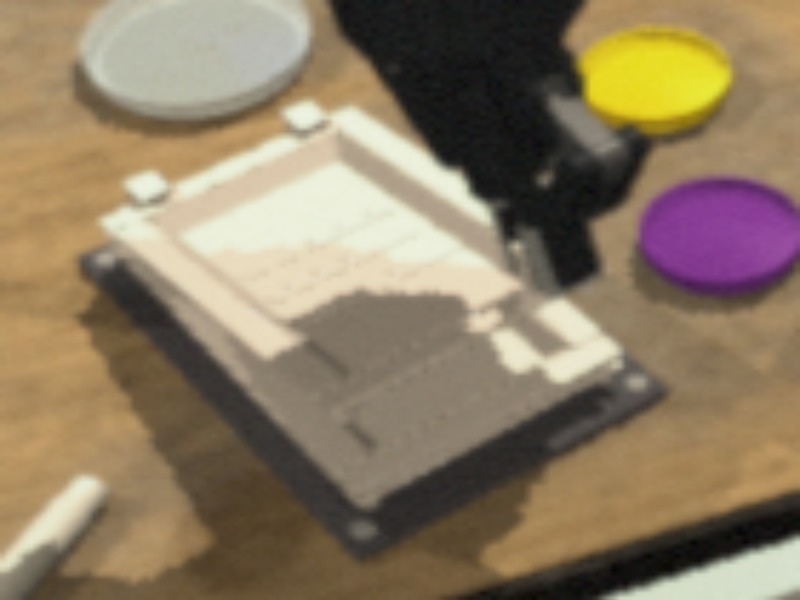

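The tray is tilted 14°, with the far edge resting under the catches (upper face 39 mm up there, linear slope). Now I draw it out along its own -x and lift.

servo_tool --series "1 0 -0.005 0 0 0 0;1 0 -0.01 0 0 0 0;1 0 -0.016 0 0 0 0;1 0 -0.022 0 0 0 0;1 0 -0.028 0 0 0 0;1 0 -0.033 0 0 0 0;1 0 -0.035 0 0 0 0;1 0 -0.037 -0.008 0 0 0;1 0 -0.041 -0.024 0 0 0;1 0 -0.047 -0.048 0 0 0;1 0 -0.055 -0.078 0 0 0;1 0 -0.055 -0.078 0 0 0"

```text
time_s: 15.1
eef_pos: [0.3624, 0.2923, 0.199]
eef_rot: [-0.083, 0.693, 0.712, -0.083]
wrist_force: [1.8, 0.7, 0.3]
opening: 0.099
grasp_force: 59.1
```

```bash
cat > chk.py <<'E'
from h import *
o=ctrl.get_obs();print(o['eef_pos'],o['wrist_force'],o['opening'],o['grasp_force'])
c,P,W=wrist();ok=c['z_map']>0
# tray flange plane in tool frame: expected at tool z ~ 0.0275, y from -0.006..0.16, x 0.04 strip
k=ok&(P[...,0]>-.012)&(P[...,0]<.088)&(P[...,1]>-.004)&(P[...,1]<.156)&(P[...,2]>.01)&(P[...,2]<.055)
k&=(P[...,0]>.081)|(P[...,1]>.149)
p=P[k];print(k.sum());A=np.c_[p[:,:2],np.ones(len(p))];s,*_=np.linalg.lstsq(A,p[:,2],rcond=None)
print('plane z=ax+by+c',s.round(4),'resid',np.std(A@s-p[:,2]).round(4))
E
python3 chk.py
python3 -c "
from h import *
c,P,W=wrist();ok=c['z_map']>0
t=np.radians(1.5);o=np.array([.3822,.291])+np.array([77*np.cos(t)-38*np.sin(t),77*np.sin(t)+38*np.cos(t)])/1000
a=grab('top');v,u=np.mgrid[150:280,90:200];Q=world(a,u,v)
for W_ in (Q,W):
  d=W_[...,:2]-o;X=d[...,0]*np.cos(t)+d[...,1]*np.sin(t);Y=-d[...,0]*np.sin(t)+d[...,1]*np.cos(t)
  for x0 in (-.04,0,.04,.06,.076,.087):
    k=(abs(X-x0)<.004)&(abs(Y-.046)<.004);print(x0,np.median(W_[k][:,2]) if k.any() else 0)
delta([.375,-.187,.19],R0(91.5))
"
```

```text
[0.36243199 0.29231696 0.19904683] [1.84790565 0.66529098 0.27061453] 0.09940091075533945 59.11891758441925
4317
plane z=ax+by+c [-0.0008  0.0001  0.0275] resid 0.0007
-0.04 0
0 0
0.04 0
0.06 0
0.076 0
0.087 0
-0.04 0.15483759453113527
0 0.1451659309609164
0.04 0.13529146889063842
0.06 0
0.076 0
0.087 0
shift [-0.4783  0.0034  0.0027] rot [-13.93  -0.02   0.03]
```

The tray is held rigidly and level to the gripper. Next I level it and carry it over the steel tray.

servo_tool --series "1 -0.02 0.003 0 -4 0 0;1 -0.05 0.003 0 -9 0 0;1 -0.085 0.003 0.002 -14 0 0;1 -0.12 0.003 0.002 -14 0 0;1 -0.155 0.003 0.002 -14 0 0;1 -0.19 0.003 0.002 -14 0 0;1 -0.225 0.003 0.002 -14 0 0;1 -0.26 0.003 0.002 -14 0 0;1 -0.295 0.003 0.002 -14 0 0;1 -0.33 0.003 0.002 -14 0 0;1 -0.365 0.003 0.002 -14 0 0;1 -0.4 0.003 0.002 -14 0 0"

```text
time_s: 16.25
eef_pos: [0.3714, -0.1102, 0.1894]
eef_rot: [-0.001, 0.698, 0.716, -0.0]
wrist_force: [0.6, 0.2, -0.5]
opening: 0.102
grasp_force: 59.1
```

```bash
python3 -c "
from h import *
delta([.375,-.187,.19],R0(91.5))"
```

```text
shift [-0.0769  0.0016 -0.0007] rot [-0.09 -0.07  0.01]
```

servo_tool --series "1 -0.03 0 0 0 0 0;1 -0.055 0 0 0 0 0;1 -0.07 0 0 0 0 0;1 -0.076 0 0 0 0 0;1 -0.076 0 0 0 0 0;1 -0.076 0 0 0 0 0;1 -0.076 0 0 0 0 0;1 -0.076 0 0 0 0 0;1 -0.076 0 0 0 0 0;1 -0.076 0 0 0 0 0"

```text
time_s: 17.08
eef_pos: [0.3746, -0.1841, 0.1905]
eef_rot: [0.0, 0.697, 0.717, 0.0]
wrist_force: [-0.4, -0.3, 0.9]
opening: 0.102
grasp_force: 59.1
```

```bash
python3 chk.py; python3 -c "
from h import *
import pickle
a=grab('top');a0=pickle.load(open('ab.pkl','rb'))[0]
v,u=np.mgrid[155:275,105:185]
for c in(a0,a):
  Q=world(c,u,v);R=[]
  t=np.radians(1.5);o=np.array([.459,.331]);d=Q[...,:2]-o;X=d[...,0]*np.cos(t)+d[...,1]*np.sin(t);Y=-d[...,0]*np.sin(t)+d[...,1]*np.cos(t)
  for x0,y0 in((-.078,.03),(0,.046),(0,-.046),(.076,0)):
    k=(abs(X-x0)<.005)&(abs(Y-y0)<.005);R.append(np.median(Q[k][:,2]).round(4))
  m=(c['img'][155:275,105:185].min(-1)>90)&(Q[...,2]>.02);print(R,cv2.minAreaRect(Q[m][:,:2].astype(np.float32)))
b=grab('scene')
hsv=cv2.cvtColor(a['img'],cv2.COLOR_RGB2HSV);
# third dish & large dish
m=((hsv[...,1]<75)&(hsv[...,2]>90)).astype(np.uint8)
for uu,vv,r in((345,202,30),(252,208,38)):
  s=.64;ys,xs=np.nonzero(m[int((vv-r)*s):int((vv+r)*s),int((uu-r)*s):int((uu+r)*s)]);p=world(a,xs+int((uu-r)*s),ys+int((vv-r)*s),.012);print(p.mean(0))
"
```

```text
[ 0.37463286 -0.18411385  0.19054728] [-0.38298626 -0.29384756  0.91231642] 0.1020891748235074 59.06792342662811
4327
plane z=ax+by+c [-0.0012  0.0005  0.0275] resid 0.0007
[np.float64(0.0395), np.float64(0.038), np.float64(0.0391), np.float64(0.0385)] ((0.462532103061676, 0.2379080057144165), (0.16974018514156342, 0.2832854092121124), 0.6129860877990723)
[np.float64(0.0292), np.float64(0.0287), np.float64(0.0284), np.float64(0.0289)] ((0.46363794803619385, 0.23919300734996796), (0.17046262323856354, 0.2824234962463379), 2.19325590133667)
[0.6515938  0.16162692 0.012     ]
[0.64050432 0.29307848 0.012     ]
```

```bash
python3 -c "
from bench import ctrl
o=ctrl.get_obs();print(abs(o['dq']).max());print(ctrl.hand_in())"
```

```text
0.004346780956618671
the job is handed in; nothing more can be done
None
```

The job is handed in: two small dishes lie flat in the steel tray, and the peeled top tray is held level and still by its tab over its centre, about 150 mm up. The last check showed the next tray flat in the stack and the other two dishes unmoved; the hand-in returned no verdict.

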